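Hang the setting gauge back between its neighbours

ROBOT

A 7-joint arm with a two-finger parallel gripper is mounted at the origin on a cart in front of the work surface, level with it; the furniture and walls round the work are solid. World frame = base frame: x ahead of the robot, y to its left, z up, the work surface at z = 0. Lengths are in m, angles in rad, forces in N, time in s.
With the tool pointing down it reaches from about 0.425 to 0.875 m from the base axis. Payload 4.7 kg.
Tool frame: the origin (TCP) lies midway between the tips of the shut fingers; the grasp point (between the pads) lies r.pinch_z behind it (r.pinch_z is the distance from the TCP to the grasp point, in m); z points along the fingers, y is the line along which they close (so a half turn about z gives the same grasp; the last joint's range is limited). The gripper opens to 85 mm and grips with 20 to 120 N. Pads are 22 mm wide; open, the fingers measure 114 mm over their backs; the gripper's body (76 mm by 85 mm) begins 54 mm behind the grasp point. The pads swing forward as they close: fully open they stand 13 mm farther back than shut.
Start: joints at [-1.297, 0.321, -0.07, 1.45, 0.023, 1.371, -0.057], TCP at [0.167, 0.628, 0.231] pointing down, gripper open.
Joint ranges: [-2.86, 2.86], [-0.3, 2.09], [-1.38, 1.24], [0.06, 2.45], [-1.56, 4.7], [0.09, 2.05], [-2.69, 2.69]. Speed limits (rad/s): [2.57, 2.57, 3.14, 3.14, 3.14, 3.14, 3.14].

INTERFACE

Orientations are given as a rotation vector (axis times angle).
In Python, from plant import r, cams gives the robot as it stands. The module is installed in compiled form; this text tells all that it offers.
- The arm moves only by the shell command python3 -m creep 'ROWS' [FORCE]. ROWS is JSON, a list of rows, each a list of 7 numbers: the shift along the tool's x, y, z in m, then the turn, a rotation vector about the tool's x, y, z in rad, then the closure, from 0 (fully open) to 1 (shut). A call has 1 to 5 rows; each row shifts and turns the commanded pose from where the row before left it, along the tool's axes as they then stand; what a row does not reach is not made up. A row lasts 1/8 s, in which the tool goes at most 62.5 mm and 10.7 degrees, less where a joint would pass 70% of its speed; a pose out of reach is approached as far as the arm can. A call with a gripper value outside its range is refused whole. The fingers move at their own pace and stop on an object; FORCE is the grip in N (left out, the last holds). Time passes only in rows, so rows that do not move let the fingers close. It gives the time, the measured TCP pose, the force, the opening and the grip force at its end, in the units of the state.
- r.read_state(): the state, without advancing time (a new reading comes with each control period).
- cams.grab_frame(name): name is "scene" or "top"; returns the picture (480x640x3 uint8, red, green, blue); there is no depth.
- cams.calibration(name): a dict with "K" (3x3 intrinsics, pixels), "extrinsics" (4x4, takes a point from camera to world coordinates). Camera axes: x right, y down, z forward; pixel columns grow to the right and rows downward; lengths in m; the calibration is good to about 2 mm. A picture is of the moment at which its call begins. calibration takes no time and is no camera call.
- r.sign_off(): hands the job in; it is judged then, once.
The state is a dict: "time": time; "q": joint angles; "joint_velocities": joint speeds; "tau": joint torques, N m; "position": TCP position; "orientation": TCP orientation; "contact_force": force on the tool from outside, world axes, zero at the start; "wrist_torque": the same for the moment, N m; "gripper_width": finger opening in m; "grasp_force": force on a finger pad.
Only numpy, scipy, OpenCV 4.12 (cv2) and the standard library are available. Lean on these libraries where they do the work, as an engineer would, in place of code of your own. Each camera call takes 0.05 s, during which the arm holds its last target. There are 200 camera calls.

TASK

Lift the steel setting gauge out of its wooden block and lower it between the two gauges that hang on the rail, its flat plate on the robot's side of the bar like theirs. Slide its hook gently along the clip on the bar until it drops fully into the clip's notch, then let go; do not force it against the rail, and leave the two neighbours hanging just where they are.

Things in the scene. Friction and masses are not known exactly. Their poses are not given: they have to be found in the camera images.
- gauge_grip (a point): centre of the grip tab of the loose steel gauge (140 g) standing in the block, 34 mm above gauge_hook. Tab: 10 mm thick along x, 18 wide along y, reaching 18 mm above and below this point; below it a neck 12 wide, 10 thick, 10 tall down to the hook's bridge. Pinch it from above across its thickness (along x). Axes of the gauge: z up, x from plate to hook lip, y across the plate.
- gauge_hook (a point): middle of the inner top of the gauge's hook. Hook: open downward, 12 mm wide (y), mouth 13 along x; shank 6 thick, centred 9.5 to -x; bridge 6 thick; rear lip 5 thick at +x, reaching 18 mm down. From 30 to 80 mm below, the shank is a plate 30 wide, 6 thick. In the block it may lean 0.1 rad.
- gauge_foot (a point): middle of the lower edge of the gauge's plate, 80 mm below and 9.5 mm to -x of gauge_hook
- gauge_shank (a point): top of the shank (the hook's arm that carries the plate), 9.5 mm to -x of gauge_hook; lies on the robot's side of the bar when hung as asked
- fork_gauge: loose steel neighbour hanging on the bar by friction alone, forked lower end 34 mm wide reaching 80 mm below the origin; origin at the middle of its hook's inner top, which rests on the bar; hook and tab as the gauge's (tab top 52 mm above the origin). It may hang left or right of the free place.
- disc_gauge: the other loose steel neighbour, lower end a disc 34 mm across reaching 67 mm below the origin; origin, hook and tab as fork_gauge. The neighbours' origins are 82 to 86 mm apart, leaving a gap about 50 mm wide for the 30 mm plate.
- rail: fixed rail: base plate 75 x 250 mm, two posts, and a flat bar on edge along its y, 8 mm thick (x), 24 high, 228 long, its top 150 mm above the origin, which lies on the bench under the bar's middle; +x points away from the robot. More than 20 N between gauge and rail or clip counts as forcing.
- rail_top (a point): middle of the bar's top edge. Here sits a rigid grey clip, 8 mm thick, 50 long: two humps 10 mm high, between them a notch 14 mm wide for the 12 mm hook, edges rounded 2 mm, its floor the bar's top. The notch is not measured: it lies up to 8 mm to either side of this point along the bar. Elsewhere in the gap the hook rests on a hump, 10 mm too high, and can be slid along until it drops.
- stand: fixed wooden block 55 x 75 x 50 mm with a slot 8 mm (x) by 32 mm (y), 40 mm deep, in its top, in which the gauge's plate stands; origin under its centre
There are look-alikes about, which are no part of the job. Leave any orange look-alike of the part that bears gauge_grip alone.

How it is judged:
By the outcome, as a careful person would: the job done as asked, in the order asked, and still so for the second after the job is handed in, with the robot touching nothing.
It also fails if it takes over 67 s, if anything falls off the work surface, if the arm or the gripper's body presses on something with over 40 N, if the wrist force passes 120 N, or if a joint passes its speed limit or range.

## Working session

There is one attempt and no reset: what is moved stays moved. The work goes in short steps, Python scripts to look and compute and a shell command to move; the robot and the scene stay as the last step left them, time stands still between calls to the robot, and variables do not carry over. Pictures are saved under pics/ and viewed, at most 10 in all, crops included, and the job is handed in when it is done.

```bash
mkdir -p pics
python3 - <<'E'
from plant import r,cams
import cv2
for n in("scene","top"):
    im=cams.grab_frame(n); cv2.imwrite(f"pics/{n}0.png",im[:,:,::-1])
    c=cams.calibration(n); print(n,c["K"].round(1).tolist(),c["extrinsics"].round(4).tolist())
s=r.read_state(); print(s["position"],s["orientation"],s["contact_force"],s["gripper_width"],r.pinch_z,s["time"])
E
```

```text
scene [[575.2, 0.0, 320.7], [0.0, 575.2, 233.9], [0.0, 0.0, 1.0]] [[0.7091, -0.5024, 0.4947, -0.1425], [-0.7051, -0.5095, 0.4933, -0.3864], [0.0042, -0.6986, -0.7155, 1.0428], [0.0, 0.0, 0.0, 1.0]]
top [[461.8, 0.0, 324.5], [0.0, 461.8, 234.7], [0.0, 0.0, 1.0]] [[-0.0254, -0.9977, 0.0622, 0.4505], [-0.9997, 0.0255, 0.0013, 0.2504], [-0.0028, -0.0622, -0.9981, 1.4422], [0.0, 0.0, 0.0, 1.0]]
[0.16689535 0.6277005  0.23030091] [-4.06848562e-01 -3.11502246e+00  2.78532474e-03] [-0.43742795  0.29279323  0.369561  ] 0.08507802756065583 0.0187 0.1
```

View pics/scene0.png

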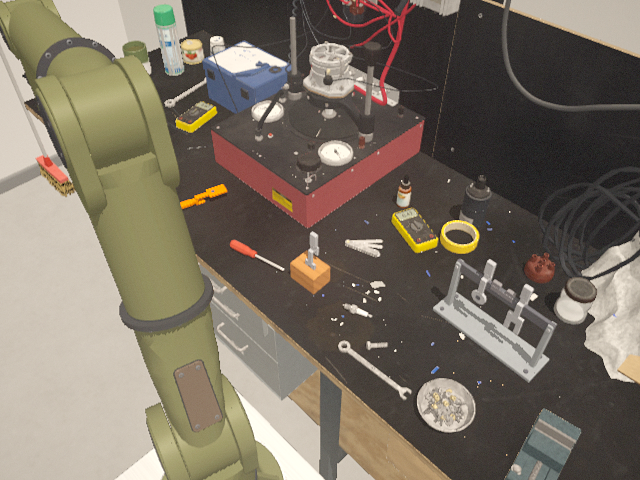

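View pics/top0.png

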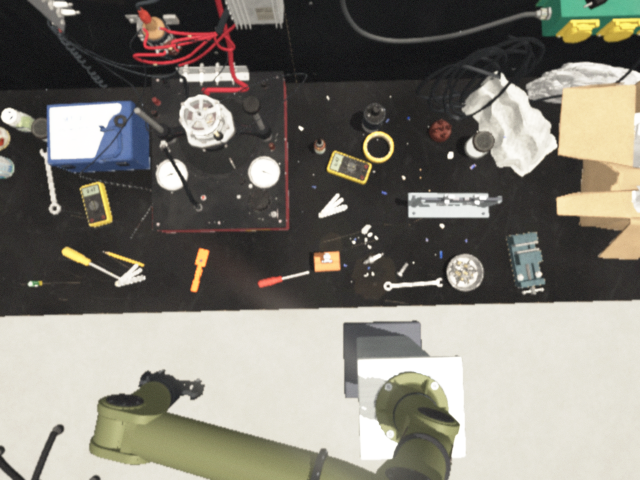

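The scene view shows the block with its gauge near (311,262) and the rail with its two neighbours near (497,310). In the top view they are near (327,262) and (450,203). I'll enlarge both.

Run:
```python
import cv2,numpy as np
s=cv2.imread("pics/scene0.png");t=cv2.imread("pics/top0.png")
R=lambda im,x,y,w,h,k:cv2.resize(im[y:y+h,x:x+w],None,fx=k,fy=k,interpolation=cv2.INTER_CUBIC)
a=R(s,425,245,133,100,6);cv2.imwrite("pics/c1.png",a)
b=np.zeros((600,800,3),np.uint8)
b[:480,:320]=R(s,285,225,40,60,8)      # x:285+u/8, y:225+v/8
b[:240,330:330+320]=R(t,305,243,40,30,8)
b[250:250+250,330:330+470]=R(t,403,180,94,50,5)
cv2.imwrite("pics/c2.png",b)
```

```text
(no output)
```

View pics/c1.png

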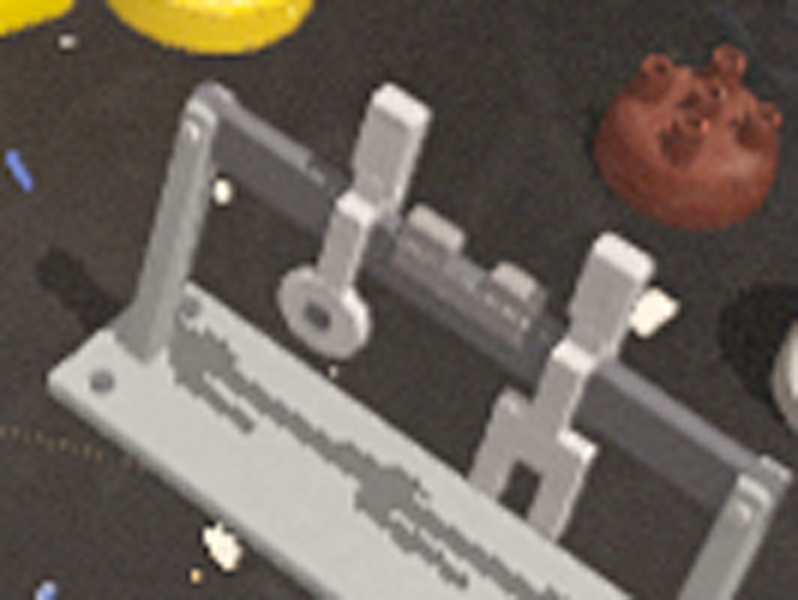

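View pics/c2.png

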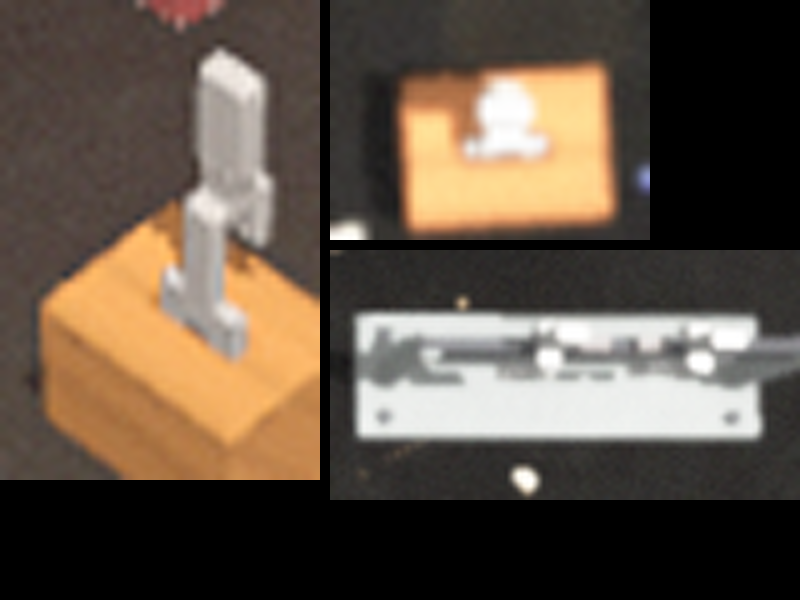

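Crop 1: the disc gauge's tab top is at about (402,107) and the fork's at (624,257). The two humps span (412,212)-(465,245) and (493,272)-(543,292). Crop 2 shows the gauge with its tab top at (232,68), its plate on the robot's side and its lip facing away.

```bash
cat > h.py <<'E'
import numpy as np
from plant import cams
C={n:cams.calibration(n) for n in("scene","top")}
def ray(n,p):
    c=C[n];d=c["extrinsics"][:3,:3]@np.linalg.solve(c["K"],[*p,1.]);return c["extrinsics"][:3,3],d
def atz(n,p,z):
    o,d=ray(n,p);return o+d*(z-o[2])/d[2]
def proj(n,X):
    c=C[n];E=np.linalg.inv(c["extrinsics"]);q=c["K"]@(E[:3,:3]@np.array(X)+E[:3,3]);return q[:2]/q[2]
c1=lambda u,v:(425+(u-2.5)/6,245+(v-2.5)/6)
c2=lambda u,v:(285+(u-3.5)/8,225+(v-3.5)/8)
ct=lambda u,v:(305+(u-333.5)/8,243+(v-3.5)/8)
cr=lambda u,v:(403+(u-332)/5,180+(v-252)/5)
E
python3 - <<'E'
from h import *
np.set_printoptions(precision=4,suppress=True)
f=lambda l,*a:print(l,atz(*a))
f("disc tab","scene",c1(402,107),.202);f("fork tab","scene",c1(624,257),.202)
f("disc tab T","top",cr(572,333),.202);f("fork tab T","top",cr(730,337),.202)
for l,p in dict(h1a=(412,212),h1b=(465,245),h2a=(493,272),h2b=(543,292)).items(): f(l,"scene",c1(*p),.16)
f("h1bot end(notch L front)","scene",c1(458,265),.15)
f("gauge tab","scene",c2(232,68),.142);f("gauge tab T","top",ct(505,103),.142)
f("plate L top","scene",c2(168,278),.06);f("plate R top","scene",c2(240,320),.06)
f("shoulderT L","top",ct(465,150),.06);f("shoulderT R","top",ct(549,146),.06)
for p in((400,74),(606,66),(612,218),(408,230)): f("block","top",ct(*p),.05)
for p in((357,315),(757,317),(760,437),(357,437)): f("base","top",cr(*p),.006)
E
```

```text
disc tab [ 0.6216 -0.0962  0.202 ]
fork tab [ 0.6178 -0.1802  0.202 ]
disc tab T [ 0.6234 -0.0924  0.202 ]
fork tab T [ 0.619  -0.1776  0.202 ]
h1a [ 0.6225 -0.1102  0.16  ]
h1b [ 0.6229 -0.1304  0.16  ]
h2a [ 0.6196 -0.1431  0.16  ]
h2b [ 0.624  -0.1591  0.16  ]
h1bot end(notch L front) [ 0.6226 -0.1306  0.15  ]
gauge tab [0.4711 0.2474 0.142 ]
gauge tab T [0.4731 0.2482 0.142 ]
plate L top [0.4552 0.2578 0.06  ]
plate R top [0.4587 0.2319 0.06  ]
shoulderT L [0.4574 0.2634 0.06  ]
shoulderT R [0.4581 0.232  0.06  ]
block [0.4866 0.2873 0.05  ]
block [0.4877 0.2096 0.05  ]
block [0.4305 0.2089 0.05  ]
block [0.428  0.2857 0.05  ]
base [ 0.6656 -0.0125  0.006 ]
base [ 0.6578 -0.2627  0.006 ]
base [ 0.5824 -0.261   0.006 ]
base [ 0.5888 -0.0097  0.006 ]
```

```bash
python3 -m creep '[[0,0,-0.01,0,0,0.184,0],[0,0,-0.01,0,0,0.184,0],[0,0,-0.01,0,0,0.184,0],[0,0,-0.01,0,0,0.184,0],[0,0,0,0,0,0.184,0]]' 30
python3 -m creep '[[0,0,0,0,0,0.184,0],[0,0,0,0,0,0.184,0],[0,0,0,0,0,0,0]]'
cat >> h.py <<'E'
from scipy.spatial.transform import Rotation as Ro
from plant import r
def to(x,y,z,yaw):
    """shift in tool axes and turn to TCP pose; tool y at angle yaw, pointing down"""
    s=r.read_state();R=Ro.from_rotvec(s["orientation"])
    c,n=np.cos(yaw),np.sin(yaw)
    T=Ro.from_matrix(np.array([[-n,c,0],[c,n,0],[0,0,-1.]]))
    print("t",s["time"],"pos",np.round(s["position"],4),"shift",np.round(R.inv().apply(np.array([x,y,z])-s["position"]),4),"turn",np.round((R.inv()*T).as_rotvec(),4),"F",np.round(s["contact_force"],1),"w",round(s["gripper_width"],4),"q",np.round(s["q"],2))
E
python3 -c "
from h import *
to(.469,.248,.23,.02)"
```

```text
time: 0.72
position: [0.167, 0.6284, 0.2718]
orientation: [-1.755, -2.605, -0.001]
contact_force: [-0.9, -0.3, -0.2]
gripper_width: 0.0854
grasp_force: 0.0
time: 1.1
position: [0.1669, 0.628, 0.2708]
orientation: [2.193, 2.249, -0.001]
contact_force: [0.1, -0.3, 1.2]
gripper_width: 0.0854
grasp_force: 0.0
t 1.1 pos [0.1669 0.628  0.2708] shift [-0.3874  0.2925  0.0411] turn [-0.      0.001   0.0051] F [ 0.1 -0.3  1.2] w 0.0854 q [-1.42  0.3   0.09  1.4  -0.03  1.44 -1.31]
```

```bash
python3 -m creep '[[-0.039,0.02925,0,0,0,0,0],[-0.039,0.02925,0,0,0,0,0],[-0.039,0.02925,0,0,0,0,0],[-0.039,0.02925,0,0,0,0,0],[-0.039,0.02925,0,0,0,0,0]]'
python3 -m creep '[[-0.039,0.02925,0,0,0,0,0],[-0.039,0.02925,0,0,0,0,0],[-0.039,0.02925,0,0,0,0,0],[-0.039,0.02925,0,0,0,0,0],[-0.039,0.02925,0,0,0,0.005,0]]'
python3 -m creep '[[0,0,0,0,0,0,0],[0,0,0,0,0,0,0]]'
python3 -c "
from h import *
import cv2
to(.469,.248,.107,.02)
s=cams.grab_frame('scene');t=cams.grab_frame('top')
b=np.zeros((480,800,3),np.uint8)
R=lambda im,x,y,w,h,k:cv2.resize(im[y:y+h,x:x+w],None,fx=k,fy=k,interpolation=cv2.INTER_CUBIC)
b[:480,:400]=R(s,270,165,100,120,4);b[:400,400:]=R(t,277,210,100,100,4)
cv2.imwrite('pics/c3.png',b[:,:,::-1])"
```

```text
time: 1.72
position: [0.3186, 0.4351, 0.2712]
orientation: [2.191, 2.251, 0.0]
contact_force: [0.2, 0.4, -0.1]
gripper_width: 0.0858
grasp_force: 0.0
time: 2.35
position: [0.4691, 0.2437, 0.2713]
orientation: [-2.197, -2.246, -0.001]
contact_force: [0.1, 0.1, 0.9]
gripper_width: 0.0855
grasp_force: 0.0
time: 2.6
position: [0.4679, 0.2456, 0.2712]
orientation: [-2.198, -2.243, 0.0]
contact_force: [-0.4, 0.7, -0.4]
gripper_width: 0.0852
grasp_force: 0.0
t 2.6 pos [0.4679 0.2456 0.2712] shift [0.0023 0.0013 0.1642] turn [-0.0007 -0.0005  0.0005] F [-0.4  0.7 -0.4] w 0.0852 q [-0.96  0.04  0.44  1.71 -0.02  1.4  -0.5 ]
```

View pics/c3.png

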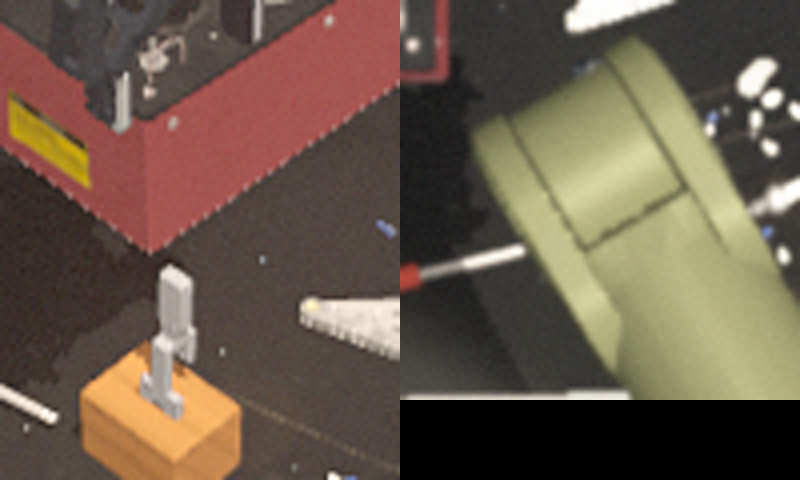

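The gauge stands undisturbed with its tab top at (176,270), and the gripper is above it, so I'll descend.

```bash
python3 -m creep '[[0.001,0.001,0.045,0,0,0,0],[0.001,0.001,0.045,0,0,0,0],[0,0,0.045,0,0,0,0],[0,0,0.0275,0,0,0,0],[0,0,0,0,0,0,0]]' 25
python3 -m creep '[[0,0,0,0,0,0,0.5],[0,0,0,0,0,0,0.7],[0,0,0,0,0,0,1],[0,0,0,0,0,0,1],[0,0,0,0,0,0,1]]' 25
python3 -m creep '[[0,0,0,0,0,0,1],[0,0,0,0,0,0,1],[0,0,0,0,0,0,1]]' 25
python3 -c "
from h import *
to(.469,.248,.107,.02)"
```

```text
time: 3.32
position: [0.4679, 0.2474, 0.1067]
orientation: [-2.197, -2.244, 0.008]
contact_force: [0.4, -0.1, -0.5]
gripper_width: 0.0853
grasp_force: 0.0
time: 3.95
position: [0.4686, 0.2475, 0.1095]
orientation: [-2.199, -2.24, 0.004]
contact_force: [-4.0, -1.0, 7.6]
gripper_width: 0.0108
grasp_force: 24.4
time: 4.32
position: [0.4687, 0.2475, 0.1095]
orientation: [-2.199, -2.24, 0.004]
contact_force: [-5.0, -0.5, 7.4]
gripper_width: 0.0102
grasp_force: 24.4
t 4.325 pos [0.4687 0.2475 0.1095] shift [0.0005 0.0004 0.0025] turn [-0.0037 -0.0005 -0.0015] F [-5.  -0.5  7.4] w 0.0102 q [-0.94  0.17  0.44  1.91 -0.09  1.08 -0.44]
```

```bash
python3 -m creep '[[0,0,0,0,0,0,1],[0,0,-0.003,0,0,0,1],[0,0,-0.005,0,0,0,1],[0,0,-0.008,0,0,0,1],[0,0,-0.012,0,0,0,1]]' 60
python3 -m creep '[[0,0,-0.02,0,0,0,1],[0,0,-0.03,0,0,0,1],[0,0,-0.04,0,0,0,1],[0,0,-0.04,0,0,0,1],[0,0,-0.02,0,0,0,1]]'
python3 -c "
from h import *
import cv2
to(.600,-.137,.285,-.035)
s=cams.grab_frame('scene')
cv2.imwrite('pics/c4.png',cv2.resize(s[130:280,250:400],None,fx=4,fy=4,interpolation=cv2.INTER_CUBIC)[:,:,::-1])"
```

```text
time: 4.95
position: [0.4677, 0.2466, 0.1356]
orientation: [-2.199, -2.24, 0.009]
contact_force: [-5.5, -0.1, -4.9]
gripper_width: 0.0089
grasp_force: 58.3
time: 5.58
position: [0.4727, 0.2472, 0.2907]
orientation: [2.201, 2.239, 0.011]
contact_force: [-0.3, -0.1, -1.7]
gripper_width: 0.0088
grasp_force: 58.8
t 5.575 pos [0.4727 0.2472 0.2907] shift [-0.3863  0.1208  0.0052] turn [ 0.0065 -0.0034  0.0519] F [-0.3 -0.1 -1.7] w 0.0088 q [-0.96  0.04  0.45  1.67 -0.02  1.43 -0.5 ]
```

View pics/c4.png

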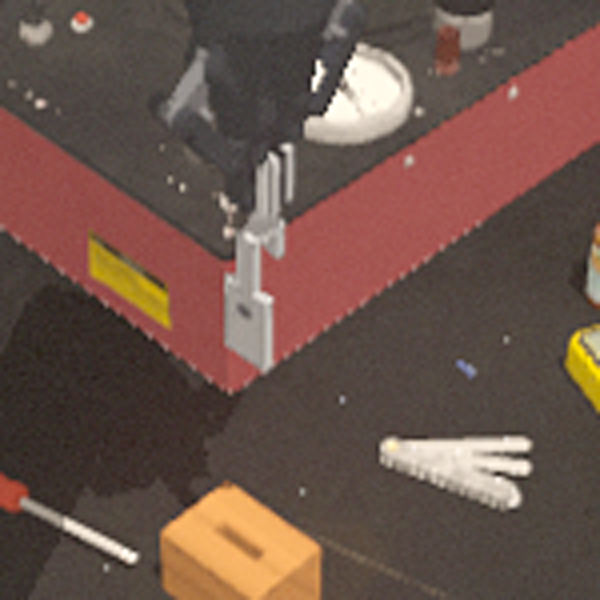

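The gauge hangs straight in the fingers, with its foot at about (250,362), clear of the block. Next I'll move towards the rail.

```bash
python3 -m creep '[[-0.0386,0.0115,0,0,0,0,1],[-0.0386,0.0115,0,0,0,0,1],[-0.0386,0.0115,0,0,0,0,1],[-0.0386,0.0115,0,0,0,0,1],[-0.0386,0.0115,0,0,0,0,1]]'
python3 -m creep '[[-0.0386,0.0115,0,0,0,0,1],[-0.0386,0.0115,0,0,0,0,1],[-0.0386,0.0115,0,0,0,0,1],[-0.0386,0.0115,0,0,0,0,1],[-0.0386,0.0115,0,0,0,0.05,1]]'
python3 -m creep '[[0,0,0,0,0,0,1],[0,0,0,0,0,0,1],[0,0,0,0,0,0,1]]'
python3 -c "
from h import *
import cv2
to(.600,-.137,.25,-.035)
s=cams.grab_frame('scene')
S=r.read_state();R=Ro.from_rotvec(S['orientation']);p=S['position']
h=p+[0,0,-.0195]
cx=R.apply([0,1,0]);cy=R.apply([1,0,0]);cz=-R.apply([0,0,1])
P=lambda a,b,c:h+a*cx+b*cy+c*cz
u0,v0=400,150
for n,X in dict(footL=P(-.0125,.015,-.08),footR=P(-.0125,-.015,-.08),shL=P(-.0125,.015,-.03),shR=P(-.0125,-.015,-.03),topL=P(-.0125,.006,.006),topR=P(-.0125,-.006,.006),lipbotR=P(.0065,-.006,-.018)).items(): print(n,((proj('scene',X)-[u0,v0])*5+2).round())
cv2.imwrite('pics/c5.png',cv2.resize(s[v0:v0+120,u0:u0+160],None,fx=5,fy=5,interpolation=cv2.INTER_CUBIC)[:,:,::-1])"
```

```text
time: 6.25
position: [0.5324, 0.0532, 0.2871]
orientation: [2.201, 2.239, 0.003]
contact_force: [0.9, 0.4, -1.4]
gripper_width: 0.0096
grasp_force: 58.6
time: 6.88
position: [0.5931, -0.1388, 0.287]
orientation: [2.257, 2.182, 0.001]
contact_force: [0.2, 0.5, -1.5]
gripper_width: 0.0091
grasp_force: 58.6
time: 7.25
position: [0.5925, -0.1352, 0.2868]
orientation: [-2.254, -2.188, -0.001]
contact_force: [0.6, 0.3, -2.0]
gripper_width: 0.0093
grasp_force: 58.7
t 7.25 pos [ 0.5925 -0.1352  0.2868] shift [-0.0016  0.0075  0.0368] turn [ 0.0003 -0.0008  0.0055] F [ 0.6  0.3 -2. ] w 0.0093 q [-0.47  0.26  0.8   1.5  -0.19  1.46  0.3 ]
footL [444. 679.]
footR [510. 724.]
shL [473. 594.]
shR [541. 639.]
topL [516. 542.]
topR [544. 560.]
lipbotR [558. 577.]
```

View pics/c5.png

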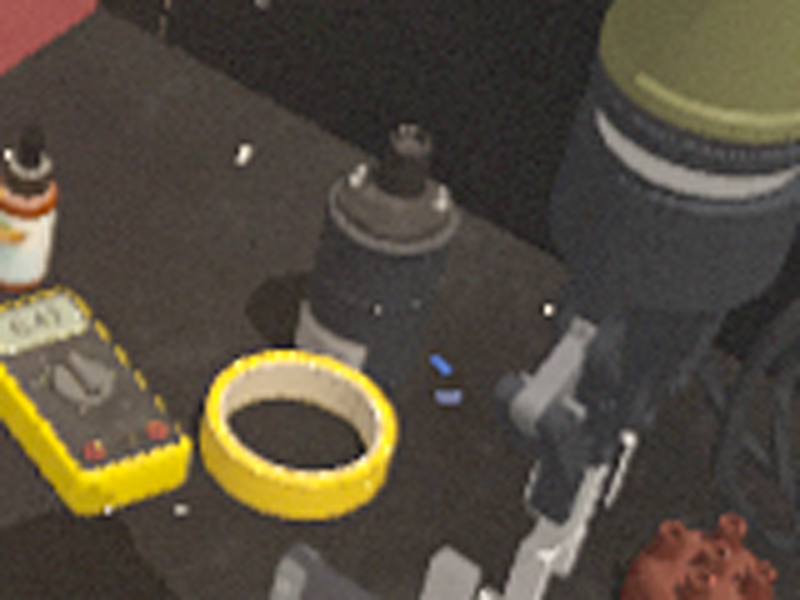

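The crop missed the gauge, so I'll lower it on the robot's side of the bar, above the clip, and look again.

```bash
python3 -m creep '[[0.001,0,0.02,0,0,0,1],[0,0,0.02,0,0,0.005,1],[0,0,0.02,0,0,0,1],[0,0,0.014,0,0,0,1],[0,0,0,0,0,0,1]]'
python3 -m creep '[[0,0,0,0,0,0,1]]'
cat > look.py <<'E'
import sys,cv2
from h import *
def look(f,u0,v0):
    s=cams.grab_frame('scene')
    S=r.read_state();R=Ro.from_rotvec(S['orientation']);p=S['position']
    h=p+[0,0,-.0195]
    cx=R.apply([0,1,0]);cy=R.apply([1,0,0]);cz=-R.apply([0,0,1])
    P=lambda a,b,c:h+a*cx+b*cy+c*cz
    for n,X in dict(footL=P(-.0125,.015,-.08),footR=P(-.0125,-.015,-.08),shL=P(-.0125,.015,-.03),shR=P(-.0125,-.015,-.03),topL=P(-.0125,.006,.006),topR=P(-.0125,-.006,.006),lipbotR=P(.0065,-.006,-.018)).items(): print(n,((proj('scene',X)-[u0,v0])*6+2.5).round())
    cv2.imwrite(f,cv2.resize(s[v0:v0+100,u0:u0+133],None,fx=6,fy=6,interpolation=cv2.INTER_CUBIC)[:,:,::-1])
E
python3 -c "
from look import *
to(.620,-.137,.2125,-.035)
look('pics/c6.png',425,245)"
```

```text
time: 7.92
position: [0.5916, -0.1355, 0.2114]
orientation: [-2.261, -2.179, 0.002]
contact_force: [-0.2, -0.5, -1.0]
gripper_width: 0.0093
grasp_force: 58.6
time: 8.05
position: [0.5927, -0.1361, 0.2134]
orientation: [2.262, 2.179, 0.001]
contact_force: [0.0, -0.2, -0.0]
gripper_width: 0.0088
grasp_force: 58.6
t 8.05 pos [ 0.5927 -0.1361  0.2134] shift [0.0001 0.0273 0.0009] turn [ 0.001   0.0002 -0.0021] F [ 0.  -0.2 -0. ] w 0.0088 q [-0.47  0.3   0.79  1.61 -0.22  1.32  0.32]
footL [339. 384.]
footR [414. 439.]
shL [371. 291.]
shR [448. 346.]
topL [418. 236.]
topR [450. 258.]
lipbotR [468. 274.]
```

View pics/c6.png

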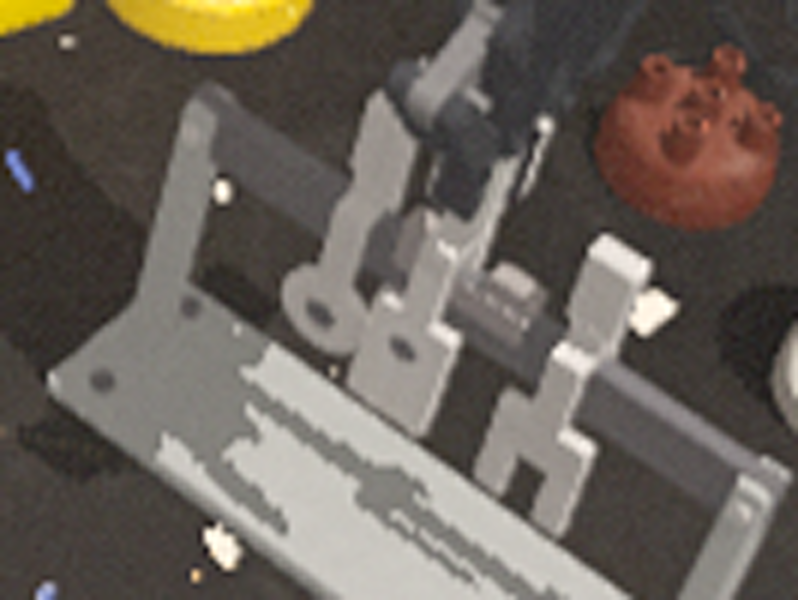

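Crop: the gauge's plate spans (348,380)-(415,435), the shoulder right is at (462,340) and the shank top spans (425,215)-(460,245). It hangs between the neighbours on the robot's side, about 8 px right of and 10 px above the prediction.

Run:
```python
from h import *
from scipy.optimize import least_squares
S=r.read_state();R=Ro.from_rotvec(S['orientation']);p=S['position']
O=[(348,380),(415,435),(377,290),(462,340),(425,215),(460,245)]
M=np.array([(-.0125,.015,-.08),(-.0125,-.015,-.08),(-.0125,.015,-.03),(-.0125,-.015,-.03),(-.0125,.006,.006),(-.0125,-.006,.006)])
B=np.stack([R.apply([0,1,0]),R.apply([1,0,0]),-R.apply([0,0,1])])
def res(v,mode):
    d=np.array([v[0],v[1],0]) if mode=="xy" else np.array([v[0],0,v[1]])
    m=Ro.from_rotvec([0,v[2],0]).apply(M)
    X=p+[0,0,-.0195]+m@B+d
    return np.concatenate([(proj('scene',x)-np.array(c1(*o)))*.5 for x,o in zip(X,O)])
for mode in("xy","xz"):
    f=least_squares(res,[0,0,0],args=(mode,),x_scale=[.001,.001,.01]);print(mode,f.x.round(4),f.fun.round(1))
# neighbour shank top front edges (z=.156), bar frame front offset -.0125
for n,a,b in(("fork",(553,348),(588,362)),):
    print(n,atz('scene',c1(*a),.156),atz('scene',c1(*b),.156))
```

```text
xy [ 0.0058 -0.0001  0.0513] [-0.4  0.   0.2 -0.1  0.1 -0.6 -0.5 -0.3  0.4  0.8  0.1  0.1]
xz [ 0.0061 -0.0004  0.0513] [-0.4  0.   0.2 -0.1  0.1 -0.6 -0.5 -0.3  0.4  0.8  0.1  0.1]
fork [ 0.60979701 -0.17279665  0.156     ] [ 0.6128842  -0.18375484  0.156     ]
```

```bash
python3 -m creep '[[0,0.01,0,0,0,0,1],[0,0.01,0,0,0,0,1],[0,0.007,0,0,0,-0.002,1],[0,0,0,0,0,0,1],[0,0,0,0,0,0,1]]'
python3 -c "
from look import *
to(.6195,-.137,.2135,-.035)
look('pics/c7.png',425,245)"
```

```text
time: 8.72
position: [0.6191, -0.137, 0.2127]
orientation: [-2.26, -2.182, 0.001]
contact_force: [-0.2, -0.1, -2.2]
gripper_width: 0.0096
grasp_force: 58.7
t 8.725 pos [ 0.6191 -0.137   0.2127] shift [ 0.0001  0.0004 -0.0008] turn [-0.0005  0.0002 -0.0003] F [-0.2 -0.1 -2.2] w 0.0096 q [-0.43  0.36  0.78  1.54 -0.26  1.34  0.34]
footL [385. 344.]
footR [459. 397.]
shL [417. 250.]
shR [495. 303.]
topL [466. 195.]
topR [498. 216.]
lipbotR [514. 233.]
```

View pics/c7.png

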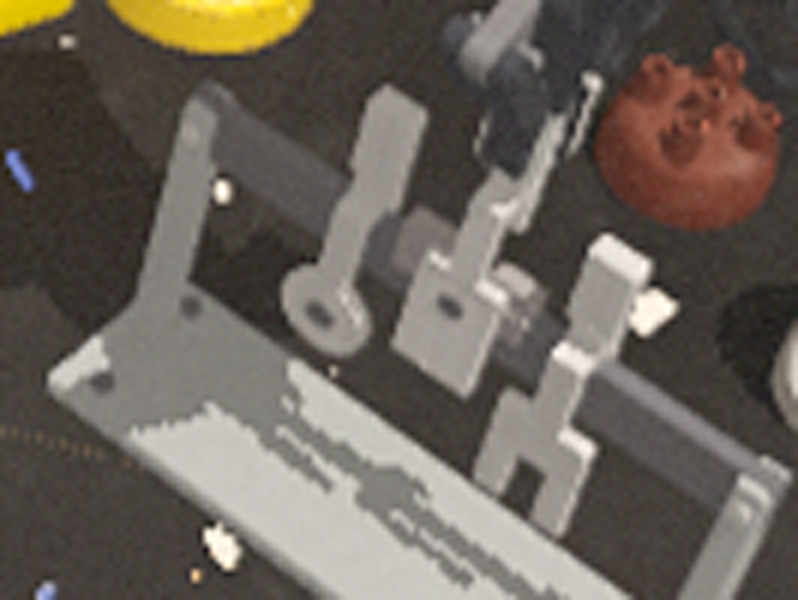

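The gauge is centred between the neighbours, with its foot at (393,340)-(465,397) and the clip behind it. The lip is still above the clip, so I'll gauge the bar's x by feel, nudging the plate against the bar.

```bash
for i in 1 2 3 4; do python3 -m creep '[[0,0.001,0,0,0,0,1],[0,0,0,0,0,0,1],[0,0,0,0,0,0,1]]' | sed -n 2,4p; done
```

```text
position: [0.6203, -0.1368, 0.2129]
orientation: [-2.26, -2.182, -0.0]
contact_force: [-0.6, -0.3, -1.5]
position: [0.6213, -0.1369, 0.2128]
orientation: [-2.26, -2.182, -0.0]
contact_force: [0.7, -0.9, -1.8]
position: [0.6223, -0.1369, 0.2128]
orientation: [-2.26, -2.182, -0.0]
contact_force: [0.3, -0.0, -2.0]
position: [0.6232, -0.1369, 0.2128]
orientation: [-2.26, -2.182, 0.0]
contact_force: [0.1, 0.5, -1.5]
```

```bash
for i in 1 2 3; do python3 -m creep '[[0,0.001,0,0,0,0,1],[0,0,0,0,0,0,1],[0,0,0,0,0,0,1]]' | sed -n '2p;4p'; done
```

```text
position: [0.6236, -0.137, 0.2127]
contact_force: [-4.9, 1.4, 0.1]
position: [0.624, -0.1371, 0.2127]
contact_force: [-5.4, 0.9, 1.0]
position: [0.6242, -0.137, 0.2126]
contact_force: [-7.2, 1.2, 2.7]
```

Contact came at x≈0.6235, so the bar centre is at about 0.621. I'll back off 5 mm and lower.

```bash
python3 -m creep '[[0,-0.0052,0,0,0,0,1],[0,0,0.006,0,0,0,1],[0,0,0.005,0,0,0,1],[0,0,0.003,0,0,0,1],[0,0,0,0,0,0,1]]'|sed -n '2p;4p'
for i in 1 2 3; do python3 -m creep '[[0,0,0.0025,0,0,0,1],[0,0,0,0,0,0,1],[0,0,0,0,0,0,1]]'|sed -n '2p;4p'; done
```

```text
position: [0.6211, -0.1367, 0.1984]
contact_force: [-0.2, 0.7, -1.8]
position: [0.6212, -0.1369, 0.1964]
contact_force: [0.3, 0.2, -1.9]
position: [0.6211, -0.1369, 0.1938]
contact_force: [0.1, 0.8, -2.2]
position: [0.6211, -0.1369, 0.1913]
contact_force: [0.2, 0.2, -1.0]
```

```bash
for i in 1 2 3 4 5 6; do python3 -m creep '[[0,0,0.002,0,0,0,1],[0,0,0,0,0,0,1],[0,0,0,0,0,0,1]]'|sed -n '2p;4p'; done
```

```text
position: [0.6211, -0.1369, 0.1893]
contact_force: [-0.3, 0.2, -1.5]
position: [0.6211, -0.1368, 0.1873]
contact_force: [0.1, -0.2, -2.0]
position: [0.6211, -0.1369, 0.1853]
contact_force: [-0.3, -0.1, -1.3]
position: [0.6211, -0.1368, 0.1833]
contact_force: [-0.2, -0.0, -2.0]
position: [0.6211, -0.1368, 0.1813]
contact_force: [0.5, 0.3, -2.0]
position: [0.6214, -0.1369, 0.1798]
contact_force: [-0.6, 0.7, 2.1]
```

```bash
for i in 1 2 3 4 5; do python3 -m creep '[[0.001,0,0.0002,0,0,0,1],[0,0,0,0,0,0,1],[0,0,0,0,0,0,1]]'|sed -n '2p;4p'; done
```

```text
position: [0.6209, -0.1353, 0.1785]
contact_force: [0.5, 1.4, -2.1]
position: [0.6211, -0.1349, 0.1788]
contact_force: [-0.1, 0.6, -0.7]
position: [0.6212, -0.1339, 0.1787]
contact_force: [0.6, -0.5, -1.8]
position: [0.6213, -0.133, 0.1786]
contact_force: [0.1, -0.1, -1.3]
position: [0.6212, -0.1327, 0.1785]
contact_force: [0.5, -3.7, -0.8]
```

The hook slipped off the hump edge at y≈-0.135 and met the opposite side at -0.1327. The notch centre is therefore about -0.134, and I'll lower there.

```bash
python3 -m creep '[[-0.002,0,0,0,0,0,1],[0,0,0.001,0,0,0,1],[0,0,0.0005,0,0,0,1],[0,0,0,0,0,0,1]]'|sed -n '2p;4p'
for i in 1 2 3 4; do python3 -m creep '[[0,0,0.0015,0,0,0,1],[0,0,0,0,0,0,1],[0,0,0,0,0,0,1]]'|sed -n '2p;4p'; done
```

```text
position: [0.6212, -0.1333, 0.1766]
contact_force: [0.6, -0.1, -1.2]
position: [0.6212, -0.1338, 0.1753]
contact_force: [0.2, -0.1, -1.9]
position: [0.6212, -0.1339, 0.1738]
contact_force: [-0.2, -0.4, -2.2]
position: [0.6212, -0.1338, 0.1723]
contact_force: [0.1, -0.5, -1.7]
position: [0.6212, -0.1339, 0.1708]
contact_force: [0.6, -0.4, -0.8]
```

```bash
for i in 1 2 3; do python3 -m creep '[[0,0,0.0007,0,0,0,1],[0,0,0,0,0,0,1],[0,0,0,0,0,0,1]]'|sed -n '2p;4p'; done
```

```text
position: [0.6213, -0.1339, 0.1703]
contact_force: [0.2, -0.3, -0.4]
position: [0.6213, -0.1339, 0.1703]
contact_force: [-2.8, 0.3, 5.2]
position: [0.6214, -0.1339, 0.1703]
contact_force: [-3.0, 1.2, 9.0]
```

Seated on the notch floor (9.5 mm below the hump contact). I'll take off the preload and release gently.

```bash
python3 -m creep '[[0,0,-0.0011,0,0,0,1],[0,0,0,0,0,0,1],[0,0,0,0,0,0,1]]' 20|sed -n '2p;4,6p'
python3 -m creep '[[0,0,0,0,0,0,0.8],[0,0,0,0,0,0,0.75],[0,0,0,0,0,0,0.7],[0,0,0,0,0,0,0.7]]'|sed -n '2p;4,6p'
```

```text
position: [0.6213, -0.1339, 0.1703]
contact_force: [-2.9, 0.9, 6.2]
gripper_width: 0.0092
grasp_force: 59.6
position: [0.6212, -0.1338, 0.1696]
contact_force: [0.3, 0.6, -0.2]
gripper_width: 0.0256
grasp_force: 0.0
```

```bash
python3 -m creep '[[0,0,0,0,0,0,0.4],[0,0,0,0,0,0,0.2],[0,0,0,0,0,0,0.2]]'|sed -n '2p;4,6p'
python3 -m creep '[[0,0,-0.01,0,0,0,0.2],[0,0,-0.02,0,0,0,0.2],[0,0,-0.03,0,0,0,0.2],[0,0,-0.04,0,0,0,0.2],[0,0,-0.02,0,0,0,0.2]]'|sed -n '2p;4,6p'
python3 -m creep '[[0,-0.03,0,0,0,0,0.2],[0,-0.04,0,0,0,0,0.2],[0,-0.04,0,0,0,0,0.2],[0,0,0,0,0,0,0.2]]'|sed -n '2p;4,6p'
python3 -c "
from look import *
look('pics/c8.png',425,245)"
```

```text
position: [0.6212, -0.1338, 0.1698]
contact_force: [0.1, -0.1, -0.0]
gripper_width: 0.0687
grasp_force: 0.0
position: [0.6221, -0.1345, 0.2937]
contact_force: [0.2, -0.7, -0.4]
gripper_width: 0.0683
grasp_force: 0.0
position: [0.5092, -0.1306, 0.2905]
contact_force: [0.3, 0.3, 0.1]
gripper_width: 0.068
grasp_force: 0.0
footL [221. 372.]
footR [300. 431.]
shL [251. 270.]
shR [334. 329.]
topL [299. 210.]
topR [334. 234.]
lipbotR [356. 252.]
```

View pics/c8.png

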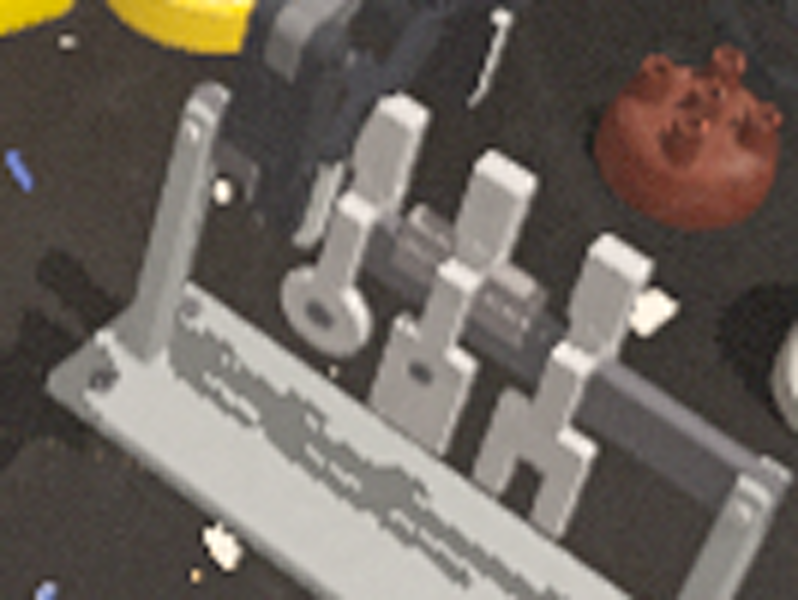

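The gauge hangs in the notch between the unmoved neighbours. Its tab top at (507,168) lies level with theirs at (403,105) and (624,257), and the gripper is clear.

```bash
python3 -c "
from plant import r
print(r.sign_off())"
```

```text
the job is handed in; nothing more can be done
None
```

The gauge hangs in the clip's notch between the two neighbours, which look unmoved, with its plate on the robot's side; the highest force I read at the rail was about 9 N, the gripper was clear, and the job is handed in.

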